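# Load the three-well pan and lock its telescoping handle

### The arm

A 6-joint arm with a two-finger parallel gripper is mounted at the origin on the work surface. World frame = base frame: x ahead of the robot, y to its left, z up, the work surface at z = 0. Lengths are in mm, angles in rad, forces in N, time in s.
With the tool pointing down it reaches from about 350 to 875 mm from the base axis. Payload 4.2 kg.
Tool frame: the origin (TCP) lies midway between the tips of the shut fingers; the grasp point (between the pads) lies 19 mm behind it (arm.hold_point_z is the distance from the TCP to the grasp point, in mm); z points along the fingers, y is the line along which they close (so a half turn about z gives the same grasp; the last joint's range is limited). The gripper opens to 85 mm and grips with 20 to 120 N. Pads are 22 mm wide; open, the fingers measure 114 mm over their backs; the gripper's body (76 mm by 85 mm) begins 54 mm behind the grasp point. The pads swing forward as they close: fully open they stand 13 mm farther back than shut.
Start: joints at [1.476, 0.385, 0.008, 0, -1.194, -0.259], TCP at [216.508, 586.279, 210.312] pointing down, gripper open.
Joint ranges: [-3.14, 3.14], [-1.21, 2.06], [-1.07, 1.41], [-3.16, 2.05], [-2.99, -0.16], [-3.1, 3.1]. Speed limits (rad/s): [2.79, 2.79, 3.14, 3.14, 3.14, 3.14].

### API

Orientations are given as a unit quaternion [x, y, z, w].
In Python, from bench import arm, vision gives the robot as it stands. The module is installed in compiled form; this text tells all that it offers.
- The arm moves only by the tool servo_tool, never from a script. Its argument "plan" is a list of rows, each a list of 7 numbers: the shift along the world's x, y, z each as a share of 300 mm, from -1 to 1, then the turn, a rotation vector about the world's x, y, z each as a share of 2 rad, from -1 to 1, then the opening, from 0 (shut) to 1 (fully open). A call has 1 to 20 rows; each row shifts and turns the commanded pose from where the row before left it; what a row does not reach is not made up. A row lasts 1/8 s, in which the tool goes at most 62.5 mm and 10.7 degrees, less where a joint would pass 70% of its speed; a pose out of reach is approached as far as the arm can. A call with a number of a shift or a turn outside -1 to 1 is refused whole. A call with a gripper value outside its range is refused whole. The fingers move at their own pace and stop on an object; the grip force is fixed at half the most. Time passes only in rows, so rows that do not move let the fingers close. It gives the time, the measured TCP pose, the force, the opening and the grip force at its end, in the units of the state.
- arm.read_state(): the state, without advancing time (a new reading comes with each control period).
- vision.get_image(name): name is "scene" or "side" or "wrist"; returns a dict with "image" (480x640x3 uint8, red, green, blue), "z_map" (480x640 float32, mm along the optical axis (not along the pixel's ray), 0 where there is no reading), "K" (3x3 intrinsics, pixels), "D" ([k1, k2, p1, p2, k3] as OpenCV has them; the pictures are not rectified), "world_to_cam" (4x4, takes a point from world to camera coordinates); the wrist camera has in their place "mount" (4x4, takes a point from camera to tool coordinates, whose origin is the TCP and whose axes are the flange's). Camera axes: x right, y down, z forward; pixel columns grow to the right and rows downward; lengths in mm; the calibration is good to about 2 mm. A picture is of the moment at which its call begins: read the wrist's pose just before it.
- arm.job_done(): hands the job in; it is judged then, once.
The state is a dict: "clock": time; "joints": joint angles; "joint_vel": joint speeds; "joint_efforts": joint torques, N m; "position": TCP position; "ee_rot": TCP orientation; "contact_force": force on the tool from outside, world axes, zero at the start; "wrist_torque": the same for the moment, N m; "gripper_width": finger opening in mm; "grasp_force": force on a finger pad.
Only numpy, scipy, OpenCV 4.12 (cv2) and the standard library are available. Lean on these libraries where they do the work, as an engineer would, in place of code of your own. Each camera call takes 0.05 s, during which the arm holds its last target. There are 200 camera calls.

### The job

Get the three-well pan ready for charring salsa: put the three tomatillos from the board into the pan's wells, one in each. Then draw the telescoping T-handle straight out until the dark ring on its rod just comes clear of the collar; it slides back down by itself, so keep it held exactly there while you fold the cam lever shut flat along the handle, and do not shut the lever anywhere else. Finish still gripping the handle at the mark with the lever shut, and leave the other kitchen things where they stand.

Things in the scene. Friction and masses are not known exactly. Their poses are not given: they have to be found in the camera images.
- board: Fixed cutting board of pale wood, 170 x 270 x 12 mm, lying flat on the ledge right of the middle; origin at the centre of its underside, x across its width, y along its length, z up. The three tomatillos start on top of it, at least about 55 mm apart along its y, with no neighbours along its x.
- tomatillo0_center (a point): Centre of a firm tomatillo (45 g), a slightly flattened green ball with a near-cylindrical waist: 42 mm across, 38 mm high, standing on its flat underside 19 mm below this point. The three are alike and may go into any wells.
- tomatillo1_center (a point): Centre of a firm tomatillo (45 g), a slightly flattened green ball with a near-cylindrical waist: 42 mm across, 38 mm high, standing on its flat underside 19 mm below this point. The three are alike and may go into any wells.
- tomatillo2_center (a point): Centre of a firm tomatillo (45 g), a slightly flattened green ball with a near-cylindrical waist: 42 mm across, 38 mm high, standing on its flat underside 19 mm below this point. The three are alike and may go into any wells.
- pan: Dark cast round pan with three round wells, left of the middle, on a thin cork mat; fixed. Origin at the centre of its underside, z up, +x from its centre towards the handle, which points roughly to the robot's right. 170 mm across, 18 mm high, wells sunk flush in its flat top. The handle's rod starts 50 mm from the centre, 20 mm up, and rises outwards at 15 degrees.
- well0 (a point): Centre of the floor of a well, 6 mm above the ledge; axes as the pan's. Wells are 12 mm deep, about 60 mm across at the mouth, 50 mm at the floor, their centres 47 mm from the pan's centre and 81 mm from one another; this one lies at 60 degrees from the pan +x towards +y, beside the handle. A tomatillo standing in it has its centre about 19 mm above this point.
- well1 (a point): Centre of the floor of a well, 6 mm above the ledge; axes as the pan's. Wells are 12 mm deep, about 60 mm across at the mouth, 50 mm at the floor, their centres 47 mm from the pan's centre and 81 mm from one another; this one lies straight across from the handle. A tomatillo standing in it has its centre about 19 mm above this point.
- well2 (a point): Centre of the floor of a well, 6 mm above the ledge; axes as the pan's. Wells are 12 mm deep, about 60 mm across at the mouth, 50 mm at the floor, their centres 47 mm from the pan's centre and 81 mm from one another; this one lies at 60 degrees from the pan +x towards -y, beside the handle. A tomatillo standing in it has its centre about 19 mm above this point.
- extension (a joint): How far the handle is drawn out, m: 0 fully in (as at the start), 0.055 when the ring has just come clear of the collar's edge, 0.075 end of travel. It slides along point grip's +x; the moving part (355 g) runs back down the slope to 0 when let go with the lever open; about 1 N draws it. The shut lever's cam bites on the rod and locks it.
- mark (a point): The length mark: the outer edge of a dark ring, 3 mm wide, round the 12 mm steel rod of the pan, which the collar's edge must reach. At the start it is hidden inside the sliding handle. Fixed to the pan.
- collar_edge (a point): Middle of the pan-side edge of the sliding collar (steel block, 24 mm long, 22 wide, 24 high, at the inner end of the handle tube), on the rod's axis; at point mark when the handle is drawn to the mark. Axes as those of point grip.
- handle: The sliding handle: flat-sided steel tube, 18 mm wide and high, around the pan's rod, with a round wooden cross-bar (T-grip) at its outer end: 22 mm thick, 100 mm long (50 mm to either side along y), its axis 90 mm out from the collar's edge. Origin and axes as point collar_edge. Fingers that straddle the tube behind the cross-bar can draw the handle out by it.
- grip (a point): Point on the tube's axis 62 mm out from the collar's edge, 28 mm short of the cross-bar's axis; 45 mm above the ledge when in, 59 at the mark. Axes: +x outwards along the tube (15 degrees above level), y level across, z up. Tube sides at y = -9 and +9 mm; the lever on the +y side, shut, reaches y = +18.5. Fingers closing across y here fold it shut and grip tube and lever, 27.5 mm wide.
- lever (a joint): Black cam lever on the +y side of the collar, rad: 0 shut (flat along the tube), more is more open, at most 1.3; starts ajar at 0.40 to 0.55. Pivot axis along grip's z, 12 mm out from the collar's edge at y = +14.5 mm; bar 52 mm from pivot to tip, 8 thick, 14 high, pointing outwards (+x) when shut. Turns stiffly (3 to 5 N at the tip), stays where left; its cam bites on the rod below 0.35.
- lever_tip (a point): Tip of the cam lever's bar, mid-thickness, on its centre line. At the start 35 to 42 mm off the tube's axis on the +y side; when shut 14.5 mm off it and 64 mm out from the collar's edge.
- molcajete: Bystander: three-legged dark stone mortar with its pestle on a rubber ring, 184 mm across, 120 mm high (pestle to 140), 3.2 kg; origin at the centre of its underside. Leave alone.
- crock: Bystander: lidded white ceramic crock, 116 mm across, 149 mm high; origin at the centre of its underside. Leave alone.
- warmer: Bystander: steel tortilla warmer with domed lid and knob, 202 mm across, 110 mm high; origin at the centre of its underside. Leave alone.
- citrus_press: Bystander: white plastic hand citrus press lying flat, 250 mm long, 51 mm high; origin under its cup, handles to its +x. Leave alone.
Not all that is in view belongs to the job. What is shaped like the part that bears tomatillo2_center but purple or turquoise is not meant.

How it is judged (in metres and radians):
On the way, in this order (a step that is already met when the one before it is completed fails the run):
1. one tomatillo stands in each of the three wells (((horizontal distance between tomatillo0_center and well0 below 0.015 m and z of tomatillo0_center in the frame of well0 between 0.008 and 0.026 m) or (horizontal distance between tomatillo1_center and well0 below 0.015 m and z of tomatillo1_center in the frame of well0 between 0.008 and 0.026 m) or (horizontal distance between tomatillo2_center and well0 below 0.015 m and z of tomatillo2_center in the frame of well0 between 0.008 and 0.026 m)) and ((horizontal distance between tomatillo0_center and well1 below 0.015 m and z of tomatillo0_center in the frame of well1 between 0.008 and 0.026 m) or (horizontal distance between tomatillo1_center and well1 below 0.015 m and z of tomatillo1_center in the frame of well1 between 0.008 and 0.026 m) or (horizontal distance between tomatillo2_center and well1 below 0.015 m and z of tomatillo2_center in the frame of well1 between 0.008 and 0.026 m)) and ((horizontal distance between tomatillo0_center and well2 below 0.015 m and z of tomatillo0_center in the frame of well2 between 0.008 and 0.026 m) or (horizontal distance between tomatillo1_center and well2 below 0.015 m and z of tomatillo1_center in the frame of well2 between 0.008 and 0.026 m) or (horizontal distance between tomatillo2_center and well2 below 0.015 m and z of tomatillo2_center in the frame of well2 between 0.008 and 0.026 m))), for 0.2 s.
2. the handle is held at the length mark, the lever still open (value of joint extension between 0.05 and 0.06 m and value of joint lever above 0.3 rad and contact force between the fingers and handle above 0.2 N), for 0.1 s.
3. the cam lever is shut while the handle is held at the mark (value of joint extension between 0.05 and 0.06 m and value of joint lever below 0.09 rad and contact force between the fingers and handle above 1 N), for 0.2 s.
At the end, for the whole second after the job is handed in: Still gripped (fingers press on it or its lever, over 1 N) and at rest, the handle is drawn out 50 to 60 mm (mark 55 mm); lever shut (under 0.09 rad); each well holds one tomatillo, centre within 15 mm of the well's middle and 8 to 26 mm above its floor (all of step 1 and all of step 3 and velocity of joint extension between -0.01 and 0.01 m/s); the arm keeps its last pose, push and grip.
It fails at once if the lever is shut with the handle away from the mark (value of joint lever below 0.15 rad and (value of joint extension below 0.047 m or value of joint extension above 0.063 m)).
It fails at once if the molcajete is pushed out of its place (more than 30 mm) (distance of molcajete from where it was at the start of the episode above 0.03 m).
It fails at once if the crock is pushed out of its place (more than 30 mm) (distance of crock from where it was at the start of the episode above 0.03 m).
It fails at once if the tortilla warmer is pushed out of its place (more than 30 mm) (distance of warmer from where it was at the start of the episode above 0.03 m).
It fails at once if the citrus press is pushed out of its place (more than 30 mm) (distance of citrus_press from where it was at the start of the episode above 0.03 m).
It also fails if it takes over 72 s, if anything falls off the work surface, if the arm or the gripper's body presses on something with over 40 N, if the wrist force passes 120 N, or if a joint passes its speed limit or range.

## Working session

There is one attempt and no reset: what is moved stays moved. The work goes in short steps, Python scripts to look and compute and a tool call to move; the robot and the scene stay as the last step left them, time stands still between calls to the robot, and variables do not carry over. Pictures are saved under pics/ and viewed, at most 10 in all, crops included, and the job is handed in when it is done.

Besides the shell and the picture viewer there is one more tool, called as a command line: name --pt "numbers of a row" for each row, then --argument value for the rest. servo_tool: Moves the arm, as the interface text tells. Its arguments: {"type":"object","properties":{"plan":{"type":"array"}},"required":["plan"]}

```bash
mkdir -p pics && cat > h.py <<'E'
import numpy as np, cv2
from bench import arm, vision
from scipy.spatial.transform import Rotation as R
def cloud(name):
    st=arm.read_state(); d=vision.get_image(name)
    h,w=d["z_map"].shape; v,u=np.mgrid[:h,:w]
    p=cv2.undistortPoints(np.stack([u.ravel(),v.ravel()],1).astype(np.float64)[:,None],d["K"],np.array(d["D"],float))[:,0]
    z=d["z_map"].ravel().astype(float)
    P=np.c_[p[:,0]*z,p[:,1]*z,z]
    if "mount" in d:
        M=np.array(d["mount"]);P=P@M[:3,:3].T+M[:3,3]
        P=R.from_quat(st["ee_rot"]).apply(P)+np.array(st["position"])
    else:
        M=np.linalg.inv(np.array(d["world_to_cam"]));P=P@M[:3,:3].T+M[:3,3]
    P[z==0]=np.nan
    return d["image"],P.reshape(h,w,3)
def save(im,fn): cv2.imwrite("pics/"+fn,im[...,::-1])
E
python3 - <<'E'
from h import *
a,P=cloud("scene");b,Q=cloud("side")
save(a,"scene0.png");save(b,"side0.png")
np.savez("c0.npz",a=a,P=P,b=b,Q=Q)
print({k:np.round(v,3) for k,v in arm.read_state().items()})
E
```

```text
{'clock': np.float64(0.1), 'joints': array([ 1.476,  0.385,  0.007, -0.   , -1.194, -0.259]), 'joint_vel': array([-0.001, -0.001,  0.003,  0.001, -0.001,  0.   ]), 'joint_efforts': array([-1.0000e-03, -3.9332e+01,  1.8893e+01,  4.1980e+00, -3.0000e-03,
        0.0000e+00]), 'position': array([216.337, 585.755, 209.319]), 'ee_rot': array([ 0.984, -0.176, -0.   ,  0.001]), 'contact_force': array([ 0.503, -0.621, -0.977]), 'wrist_torque': array([-0.   ,  0.039,  0.045]), 'grasp_force': np.float64(0.0), 'gripper_width': np.float64(85.222)}
```

View pics/scene0.png

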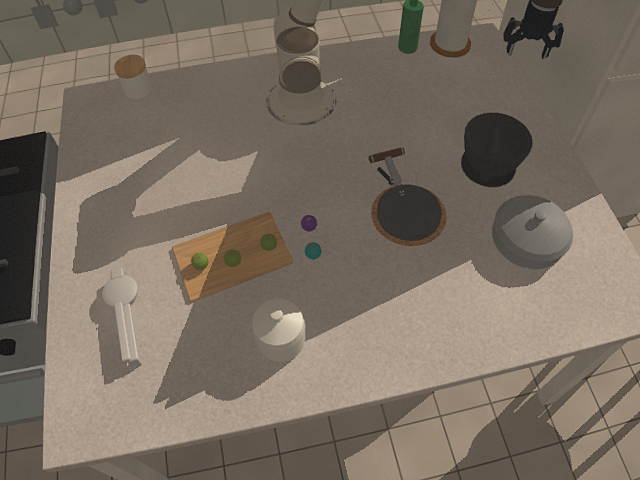

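View pics/side0.png

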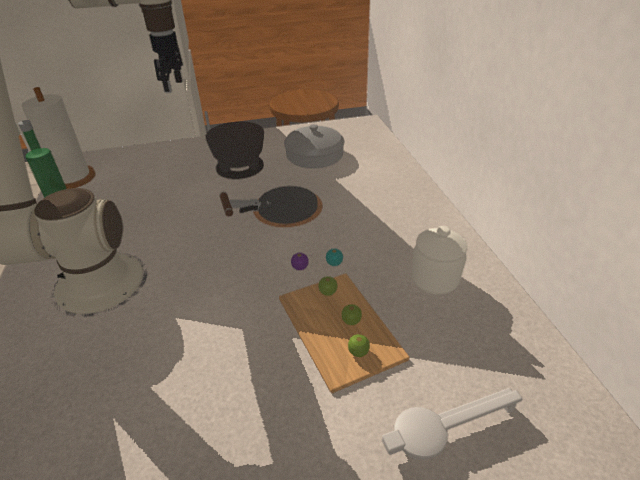

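The scene view shows the tomatillos on the board at about (200,261), (232,258) and (268,242). The decoys are purple (309,223) and turquoise (313,251). The pan is at (408,213), with the T-bar at (387,156) and the lever at (384,174). The side view agrees with this.

```bash
cat > m.py <<'E'
from h import *
def circ(x,y):
    A=np.c_[2*x,2*y,np.ones_like(x)];s=np.linalg.lstsq(A,x*x+y*y,rcond=None)[0]
    return s[0],s[1],np.sqrt(s[2]+s[0]**2+s[1]**2)
def toms(im,P):
    hsv=cv2.cvtColor(im,cv2.COLOR_RGB2HSV)
    m=((hsv[...,0]>27)&(hsv[...,0]<50)&(hsv[...,1]>110)&(P[...,2]<80)&(P[...,2]>16)).astype(np.uint8)
    n,l,s,c=cv2.connectedComponentsWithStats(m)
    for i in range(1,n):
        if s[i,4]>40:
            q=P[l==i];q=q[np.isfinite(q).all(1)]
            t=q[q[:,2]>q[:,2].max()-8]
            A=np.c_[2*q,np.ones(len(q))];S=np.linalg.lstsq(A,(q**2).sum(1),rcond=None)[0]
            print("tom",np.round(c[i]),s[i,4],"topmean",np.round(t.mean(0),1),"sphere",np.round(S[:3],1),"bbox",np.round(np.r_[q.min(0),q.max(0)],1))
E
python3 - <<'E'
from m import *
d=np.load("c0.npz")
for k,K in (("a","P"),("b","Q")):
    im,P=d[k],d[K]; toms(im,P)
P=d["P"];Q=d["Q"]
for nm,C,(u,v) in (("scene",P,(408,213)),("side",Q,(288,204))):
    print(nm,"pan mid",C[v,u])
    c=C[v,u];q=C.reshape(-1,3)
    r=np.hypot(*(q[:,:2]-c[:2]).T)
    pan=q[(r<110)&(q[:,2]>13)&(q[:,2]<24)]
    print(len(pan),np.round(pan.min(0)),np.round(pan.max(0)),np.median(pan[:,2]))
print("bar scene",[np.round(P[156+dv,387+du]) for dv,du in((0,0),(3,-14),(-3,14))])
print("lever",np.round(P[174,384]),np.round(P[181,389]),"tube",np.round(P[170,393]), "collar",np.round(P[183,398]))
for u,v in((280,325),(536,225),(495,140),(120,290),(309,223),(313,251)):print((u,v),np.round(P[v,u]))
E
```

```text
tom [268. 242.] 186 topmean [ 518.6 -181.7   47.9] sphere [ 516.9 -180.9   33.4] bbox [ 500.8 -199.1   22.4  537.  -161.7   53.1]
tom [232. 258.] 190 topmean [ 544.1 -272.4   50.8] sphere [ 543.7 -274.3   33.9] bbox [ 525.5 -293.6   25.8  563.7 -255.1   56.7]
tom [201. 260.] 153 topmean [ 535.5 -354.1   47.8] sphere [ 533.9 -353.7   34.4] bbox [ 513.1 -367.5   25.8  555.8 -334.9   52.3]
tom [327. 286.] 239 topmean [ 510.3 -188.1   48.4] sphere [ 511.  -183.8   33.5] bbox [ 491.1 -204.9   21.2  529.5 -173.5   52.8]
tom [351. 315.] 297 topmean [ 536.8 -280.9   49. ] sphere [ 537.8 -277.7   33.2] bbox [ 517.3 -298.1   18.   555.8 -265.4   53.5]
tom [358. 345.] 363 topmean [ 528.1 -359.8   48.5] sphere [ 528.9 -357.5   32.2] bbox [ 508.2 -379.    20.1  546.8 -340.2   53.7]
scene pan mid [500.6764824  190.84241294  18.36743862]
1727 [401. 110.  13.] [578. 283.  24.] 17.386947076895467
side pan mid [486.35166173 178.94187399  18.6525622 ]
1155 [387. 105.  13.] [571. 282.  24.] 18.374410373313253
bar scene [array([327., 181.,  52.]), array([335., 139.,  59.]), array([328., 221.,  55.])]
lever [381. 158.  45.] [397. 168.  31.] tube [372. 186.  44.] collar [410. 189.  33.]
(280, 325) [ 783. -191.  123.]
(536, 225) [651. 466.  89.]
(495, 140) [380. 465. 106.]
(120, 290) [ 578. -548.   44.]
(309, 223) [485. -70.  36.]
(313, 251) [569. -77.  35.]
```

```bash
python3 - <<'E'
from m import *
w=vision.get_image("wrist");print(np.round(np.array(w["mount"]),3),np.round(w["K"]))
d=np.load("c0.npz")
for k,K in (("a","P"),("b","Q")):
    im,P=d[k],d[K];hsv=cv2.cvtColor(im,cv2.COLOR_RGB2HSV)
    s=(P[...,0]>380)&(P[...,0]<680)&(P[...,1]<-110)&(P[...,1]>-440)&(P[...,2]>8)&(P[...,2]<16)&(hsv[...,1]>75)
    q=P[s];print(len(q),cv2.minAreaRect(q[:,:2].astype(np.float32)))
E
```

```text
[[ 0.00000e+00 -9.64000e-01 -2.68000e-01  6.73350e+01]
 [ 1.00000e+00  0.00000e+00 -0.00000e+00  1.48000e-01]
 [ 0.00000e+00 -2.68000e-01  9.64000e-01 -1.62544e+02]
 [ 0.00000e+00  0.00000e+00  0.00000e+00  1.00000e+00]] [[338.   0. 313.]
 [  0. 338. 242.]
 [  0.   0.   1.]]
4675 ((517.2833251953125, -276.75933837890625), (173.54156494140625, 268.2903137207031), 11.330503463745117)
7336 ((511.3410339355469, -279.5689697265625), (170.0588836669922, 272.5209655761719), 11.598563194274902)
```

servo_tool --pt "0 0 0.15 0 0 -0.09 1" --pt "0.1 -0.17 0.1 0 0 -0.09 1" --pt "0.1 -0.17 0.05 0 0 -0.09 1" --pt "0.1 -0.17 0 0 0 -0.09 1" --pt "0.1 -0.17 0 0 0 -0.09 1" --pt "0.1 -0.17 0 0 0 -0.09 1" --pt "0.05 -0.17 0 0 0 -0.07 1" --pt "0.05 -0.17 0 0 0 0 1" --pt "0 0 0 0 0 0 1"

```text
clock: 1.27
position: [395.0, 229.4, 298.8]
ee_rot: [-0.704, 0.71, 0.0, 0.0]
contact_force: [-0.5, 1.0, -0.1]
gripper_width: 85.6
grasp_force: 0.0
```

```bash
python3 - <<'E'
from m import *
a,P=cloud("wrist");save(a,"w1.png");np.savez("w1.npz",a=a,P=P)
E
```

```text
(no output)
```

View pics/w1.png

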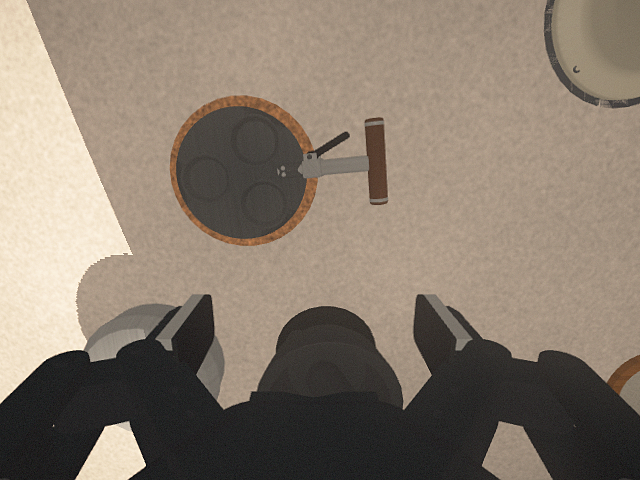

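The wrist view shows the pan centre at about (241,172), with wells at (255,139), (207,178) and (265,203). The tube runs from (310,166) to (370,162), the T-bar is at (376,160), and the lever tip is at (348,134).

```bash
cat > pan.py <<'E'
from m import *
def pan(a,P,prt=True):
    g=cv2.cvtColor(a,cv2.COLOR_RGB2HSV)
    s=(g[...,2]<95)&(g[...,1]<90)&(P[...,2]>10)&(P[...,2]<24)&(abs(P[...,0]-490)<120)&(abs(P[...,1]-195)<120)
    n,l,st,c=cv2.connectedComponentsWithStats(s.astype(np.uint8),connectivity=4)
    i=1+np.argmax(st[1:,4]); hull=cv2.convexHull(P[l==i][:,:2].astype(np.float32))[:,0].astype(float)
    cx,cy,r=circ(hull[:,0],hull[:,1])
    er=np.hypot(hull[:,0]-cx,hull[:,1]-cy)-r
    k=abs(er)<4;cx,cy,r=circ(hull[k,0],hull[k,1])
    print("pan",cx,cy,r,"z",np.nanmedian(P[l==i][:,2]))
    q=P[(np.hypot(P[...,0]-cx,P[...,1]-cy)<86)];w=q[(q[:,2]<10)]
    return cx,cy
def handle(a,P,cx,cy):
    g=cv2.cvtColor(a,cv2.COLOR_RGB2HSV)
    rr=np.hypot(P[...,0]-cx,P[...,1]-cy)
    s=(P[...,2]>24)&(P[...,2]<90)&(rr<210)&(P[...,0]<cx-40)&(abs(P[...,1]-cy)<90)
    bar=s&(P[...,2]>40)&(g[...,1]>100)
    b=P[bar];rc=cv2.minAreaRect(b[:,:2].astype(np.float32))
    t=s&(g[...,1]<60)&(g[...,2]>100)
    T=P[t];m=T.mean(0);u,S,v=np.linalg.svd(T-m,full_matrices=False);
    print("bar",len(b),np.round(b.mean(0),1),"z",np.percentile(b[:,2],[5,50,95]),"rect",rc,"tube",len(T),m,v[0],S)
    L=P[s&(g[...,2]<70)&(g[...,1]<100)]
    if len(L)>5:
        print("lever",len(L),"mean",L.mean(0),"far",L[np.argmin(L[:,0]-0*L[:,1])])
E
python3 - <<'E'
from pan import *
d=np.load("w1.npz");a,P=d["a"],d["P"]
cx,cy=pan(a,P);handle(a,P,cx,cy)
for u,v in((255,139),(207,178),(265,203),(376,120),(376,160),(378,202),(345,164),(320,166),(307,166),(347,134),(316,154),(340,156),(340,172)):print((u,v),a[v,u],np.round(P[v,u],1))
E
```

```text
pan 488.9956952283935 195.0487810423612 84.70976947312676 z 16.50118400859725
bar 1307 [321.4 177.2  59.7] z [54.55295428 60.24144619 62.54384115] rect ((320.5905456542969, 178.09324645996094), (20.08272361755371, 98.76044464111328), 5.554351329803467) tube 1354 [369.56751074 181.16894411  47.18850426] [ 0.96684205  0.09031528 -0.2388715 ] [1085.50183105  537.47963492   90.71275207]
lever 341 mean [387.40163752 165.20341883  39.70445273] far [353.49231308 146.01488235  46.71155014]
(255, 139) [73 72 61] [470.2 149.7   4.1]
(207, 178) [75 68 67] [537.2 199.2   4.2]
(265, 203) [72 69 63] [460.4 233.2   6.9]
(376, 120) [89 68 55] [323.8 131.6  61.7]
(376, 160) [88 61 50] [322.1 175.5  62.1]
(378, 202) [107  87  73] [317.8 224.3  61.9]
(345, 164) [128 119 108] [356.7 180.4  50. ]
(320, 166) [117 109 101] [386.4 182.9  42.2]
(307, 166) [126 119 109] [402.2 182.9  40.7]
(347, 134) [49 45 39] [354.8 146.1  47.9]
(316, 154) [98 95 85] [391.2 168.7  41.1]
(340, 156) [175 158 136] [359.  172.2  -0.8]
(340, 172) [119 110 105] [362.4 189.9  48. ]
```

servo_tool --pt "0 -0.19 0 0 0 0.09 1" --pt "0 -0.19 0 0 0 0.01 1" --pt "0 -0.19 0 0 0 0 1" --pt "0.08 -0.19 0 0 0 0 1" --pt "0.1 -0.19 0 0 0 0 1" --pt "0.1 -0.19 0 0 0 0 1" --pt "0.1 -0.19 0 0 0 0 1" --pt "0.05 -0.17 0 0 0 0 1" --pt "0 0 0 0 0 0 1"

```text
clock: 2.45
position: [522.2, -214.7, 296.5]
ee_rot: [0.772, -0.635, -0.001, 0.001]
contact_force: [-0.3, 0.5, -0.6]
gripper_width: 85.3
grasp_force: 0.0
```

```bash
python3 - <<'E'
from m import *
a,P=cloud("wrist");toms(a,P)
E
```

```text
tom [329.  83.] 975 topmean [ 530.7 -356.5   46.4] sphere [ 530.4 -357.1   28.8] bbox [ 510.9 -375.7   27.3  550.9 -336.2   50.9]
tom [308. 150.] 831 topmean [ 539.7 -277.4   46.1] sphere [ 539.7 -277.2   27.9] bbox [ 519.7 -296.5   33.7  559.8 -256.5   50.1]
tom [315. 228.] 724 topmean [ 513.4 -183.6   46.1] sphere [ 513.1 -182.5   28.7] bbox [ 492.9 -203.1   29.   533.9 -163.2   50.3]
```

servo_tool --pt "-0.03 0.106 -0.18 0 0 0 1" --pt "0 0 -0.18 0 0 0 1" --pt "0 0 -0.18 0 0 0 1" --pt "0 0 -0.18 0 0 0 1" --pt "0 0 -0.12 0 0 0 1" --pt "0 0 -0.08 0 0 0 1" --pt "0 0 0 0 0 0 0" --pt "0 0 0 0 0 0 0" --pt "0 0 0 0 0 0 0" --pt "0 0 0 0 0 0 0" --pt "0 0 0 0 0 0 0"

```text
clock: 3.88
position: [516.5, -182.5, 29.3]
ee_rot: [0.774, -0.633, 0.005, -0.002]
contact_force: [-4.1, 0.2, 24.3]
gripper_width: 0.3
grasp_force: 12.0
```

servo_tool --pt "0 0 0.05 0 0 0 0" --pt "0 0 0.17 0 0 0 0.5" --pt "0 0 0.18 0 0 0 1" --pt "0 0 0.18 0 0 0 1" --pt "0 0 0.18 0 0 0 1" --pt "0 0 0 0 0 0 1"

```text
clock: 4.62
position: [514.6, -181.9, 257.4]
ee_rot: [0.773, -0.634, 0.005, -0.003]
contact_force: [-0.3, 0.7, -0.8]
gripper_width: 85.6
grasp_force: 0.0
```

```bash
python3 - <<'E'
from m import *
print(arm.read_state()["position"])
a,P=cloud("wrist");toms(a,P);save(a,"w2.png")
E
```

```text
[ 514.61231698 -181.8590258   257.40717584]
tom [334.  43.] 1303 topmean [ 530.6 -356.1   46.4] sphere [ 530.5 -357.    29.1] bbox [ 510.6 -375.1   26.9  550.4 -335.9   50.8]
tom [310. 120.] 1070 topmean [ 539.7 -276.6   46.7] sphere [ 539.8 -276.9   28.9] bbox [ 519.5 -296.2   32.9  559.3 -256.4   51.1]
tom [317. 208.] 914 topmean [ 513.3 -183.4   46.4] sphere [ 513.3 -182.4   28.5] bbox [ 493.  -203.2   31.6  533.2 -163.    51. ]
```

View pics/w2.png

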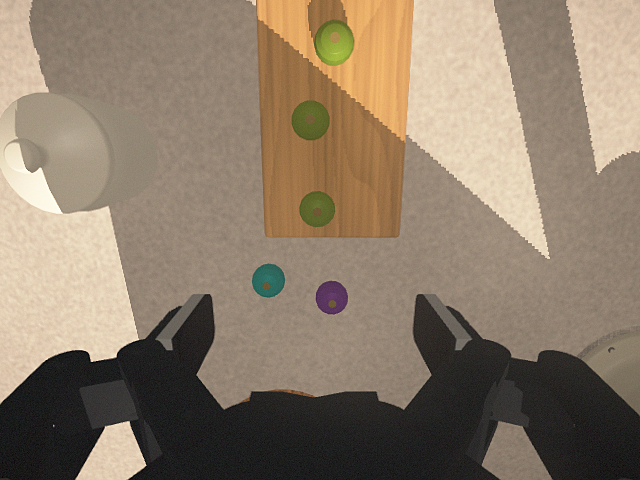

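The wrist view shows all three tomatillos still in place, the nearest at (317,208), so the fingers did not hold it. I'll repeat the descent in stages and look before lifting.

servo_tool --pt "-0.005 0 -0.18 0 0 0 1" --pt "0 0 -0.18 0 0 0 1" --pt "0 0 -0.18 0 0 0 1" --pt "0 0 -0.12 0 0 0 1" --pt "0 0 -0.08 0 0 0 1" --pt "0 0 0 0 0 0 1" --pt "0 0 0 0 0 0 1"

```text
clock: 5.55
position: [511.0, -181.4, 29.7]
ee_rot: [0.773, -0.634, 0.0, -0.0]
contact_force: [0.4, -0.4, 1.3]
gripper_width: 85.6
grasp_force: 0.0
```

servo_tool --pt "0 0 0 0 0 0 0.45" --pt "0 0 0 0 0 0 0.45" --pt "0 0 0 0 0 0 0.45"

```text
clock: 5.92
position: [511.0, -181.3, 29.9]
ee_rot: [0.773, -0.634, 0.0, -0.0]
contact_force: [-0.3, -0.2, 1.0]
gripper_width: 38.3
grasp_force: 0.0
```

servo_tool --pt "0 0 0 0 0 0 0.3" --pt "0 0 0 0 0 0 0.3" --pt "0 0 0 0 0 0 0.3"

```text
clock: 6.3
position: [510.7, -181.3, 29.2]
ee_rot: [0.773, -0.634, -0.0, 0.0]
contact_force: [0.5, -0.2, 0.3]
gripper_width: 25.5
grasp_force: 0.0
```

```bash
python3 - <<'E'
from m import *
a,P=cloud("wrist");toms(a,P);save(a,"w3.png");b,Q=cloud("side");toms(b,Q);save(b[220:380,240:440].repeat(4,0).repeat(4,1)[:600],"s3.png")
E
```

```text
tom [290.  71.] 7300 topmean [ 539.2 -276.3   46.6] sphere [ 539.6 -276.8   28. ] bbox [ 518.9 -295.6   30.7  559.2 -255.9   51.1]
tom [310. 280.] 4403 topmean [ 512.3 -185.3   46.4] sphere [ 513.1 -182.5   29.1] bbox [ 494.3 -203.7   24.3  534.  -163.6   50.6]
tom [328. 286.] 228 topmean [ 511.4 -189.1   48.5] sphere [ 511.3 -184.3   33.5] bbox [ 491.1 -204.4   20.5  528.6 -173.7   52.5]
tom [351. 315.] 299 topmean [ 536.7 -280.9   48.5] sphere [ 537.7 -277.5   32.7] bbox [ 517.1 -298.1   17.5  555.5 -265.8   53.3]
tom [358. 345.] 364 topmean [ 528.4 -359.8   48.7] sphere [ 528.9 -357.3   32.2] bbox [ 508.4 -379.    21.6  547.3 -338.7   53.3]
```

View pics/w3.png

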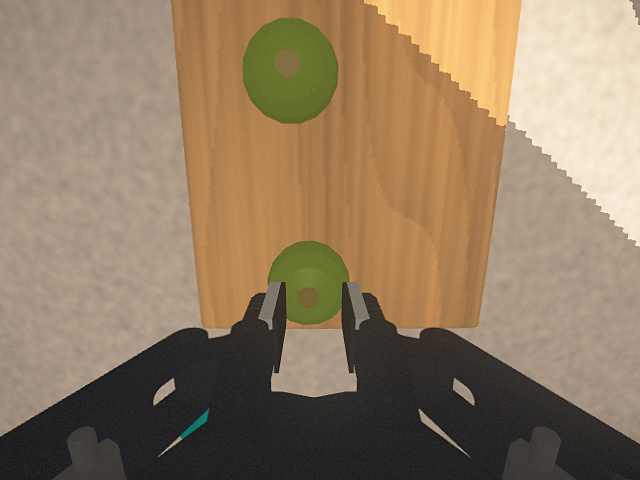

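```bash
python3 - <<'E'
from m import *
st=arm.read_state();a,P=cloud("wrist")
T=R.from_quat(st["ee_rot"]).inv().apply(P.reshape(-1,3)-np.array(st["position"])).reshape(P.shape)
print(st["position"],arm.hold_point_z)
for u,v in((275,287),(272,300),(268,320),(278,340),(275,370),(354,287),(357,300),(362,320)):print((u,v),a[v,u],"world",np.round(P[v,u],1),"tool",np.round(T[v,u],1))
q=T[250:420,230:400].reshape(-1,3);k=abs(q[:,0])<25;q=q[k&(q[:,2]<5)]
print("max tool z of near stuff",np.nanpercentile(q[:,2],[50,90,99]))
E
```

```text
[ 510.69763821 -181.30117741   29.21202516] 18.700000000000003
(275, 287) [126 117 108] world [ 528.4 -188.8   59. ] tool [ 10.8 -15.9 -29.8]
(272, 300) [125 117 109] world [ 528.2 -188.6   71.2] tool [ 10.5 -15.7 -42. ]
(268, 320) [137 128 117] world [ 527.7 -188.    86. ] tool [  9.9 -15.4 -56.8]
(278, 340) [42 37 35] world [ 523.  -178.8   82.7] tool [ -0.  -12.5 -53.5]
(275, 370) [44 43 40] world [ 522.  -168.8   86.6] tool [-10.  -13.5 -57.4]
(354, 287) [127 119 107] world [ 495.6 -195.6   59.7] tool [ 11.1  17.6 -30.5]
(357, 300) [120 112 100] world [ 495.7 -195.2   71.4] tool [ 10.6  17.4 -42.2]
(362, 320) [144 139 126] world [ 495.9 -195.    87.1] tool [ 10.5  17.2 -57.9]
max tool z of near stuff [-68.33291395 -15.70134888  -6.00756568]
```

The depth data puts the real fingertips about 20 mm behind the reported TCP when shut, and about 28 mm behind at 25 mm opening. I'll go about 30 mm lower and watch the force.

servo_tool --pt "0 0 0 0 0 0 1" --pt "0.006 -0.003 0 0 0 0 1" --pt "0 0 -0.03 0 0 0 1" --pt "0 0 -0.04 0 0 0 1" --pt "0 0 -0.04 0 0 0 1" --pt "0 0 0 0 0 0 1"

```text
clock: 7.2
position: [511.3, -182.1, -5.4]
ee_rot: [0.773, -0.634, -0.001, 0.001]
contact_force: [-0.5, -0.0, 0.9]
gripper_width: 85.1
grasp_force: 0.0
```

servo_tool --pt "0 0 0 0 0 0 0.4" --pt "0 0 0 0 0 0 0.4" --pt "0 0 0 0 0 0 0.3" --pt "0 0 0 0 0 0 0.3" --pt "0 0 0 0 0 0 0.3"

```text
clock: 7.82
position: [513.1, -182.3, -2.9]
ee_rot: [0.773, -0.634, 0.001, -0.0]
contact_force: [-1.2, 0.7, 5.6]
gripper_width: 39.0
grasp_force: 60.4
```

```bash
python3 - <<'E'
from m import *
st=arm.read_state();a,P=cloud("wrist");toms(a,P)
T=R.from_quat(st["ee_rot"]).inv().apply(P.reshape(-1,3)-np.array(st["position"])).reshape(P.shape)
# finger pads: |x| around 10, y 15..45
b=(T[...,2]<-15)&(T[...,2]>-60)&(abs(T[...,0])<13)
g=cv2.cvtColor(a,cv2.COLOR_RGB2HSV)
for s in(-1,1):
    q=T[b&(T[...,1]*s>15)&(T[...,1]*s<50)&(g[...,1]<70)]
    print(s,len(q),np.round(np.percentile(q,[1,50,99],axis=0),1))
E
```

```text
tom [290.  58.] 11185 topmean [ 539.  -275.5   46.8] sphere [ 539.6 -276.7   28.2] bbox [ 519.  -293.3   30.1  559.  -255.8   51.3]
tom [314. 314.] 7500 topmean [ 513.2 -185.5   46.4] sphere [ 512.5 -182.7   29.3] bbox [ 493.1 -203.7   21.9  532.9 -165.6   50.6]
-1 1477 [[-10.3 -32.1 -59.8]
 [  7.1 -21.4 -50.1]
 [ 11.4 -19.  -26.9]]
1 1212 [[-10.3  20.  -59.8]
 [  8.1  22.4 -51.1]
 [ 11.4  32.9 -26.4]]
```

servo_tool --pt "0 0 0.1 0 0 0 0.3" --pt "0 0.05 0.15 0 0 0 0.3" --pt "0.02 0.17 0.05 0 0 0 0.3" --pt "0.02 0.18 0 0 0 -0.048 0.3" --pt "0.02 0.18 0 0 0 0 0.3" --pt "0.016 0.18 0 0 0 0 0.3" --pt "0 0.18 0 0 0 0 0.3" --pt "0 0.18 0 0 0 0 0.3" --pt "0 0.12 0 0 0 0 0.3" --pt "0 0.033 0 0 0 0 0.3" --pt "0 0 0 0 0 0 0.3" --pt "0 0 0 0 0 0 0.3"

```text
clock: 9.38
position: [535.0, 198.5, 86.0]
ee_rot: [0.741, -0.671, -0.0, 0.0]
contact_force: [0.3, 0.1, -0.7]
gripper_width: 39.0
grasp_force: 60.7
```

servo_tool --pt "0.003 0.004 -0.12 0 0 0 0.3" --pt "0 0 -0.1 0 0 0 0.3" --pt "0 0 -0.055 0 0 0 0.3" --pt "0 0 -0.03 0 0 0 0.3" --pt "0 0 0 0 0 0 0.3" --pt "0 0 0 0 0 0 0.3"

```text
clock: 10.12
position: [537.0, 201.3, -4.2]
ee_rot: [0.742, -0.67, 0.0, -0.001]
contact_force: [-0.1, -0.0, -1.3]
gripper_width: 39.1
grasp_force: 60.6
```

servo_tool --pt "0 0 0 0 0 0 0.65" --pt "0 0 0 0 0 0 0.65" --pt "0 0 0.06 0 0 0 0.65" --pt "0 0 0.12 0 0 0 0.75" --pt "0 0 0.15 0 0 0 1" --pt "0 -0.1 0.15 0 0 0 1" --pt "0 -0.18 0 0 0 0.048 1" --pt "0 -0.18 0 0 0 0 1" --pt "0 -0.18 0 0 0 0 1" --pt "0 -0.18 0 0 0 0 1" --pt "0 -0.18 0 0 0 0 1" --pt "0 -0.18 0 0 0 0 1" --pt "0 -0.18 0 0 0 0 1" --pt "0.014 -0.18 0 0 0 0 1" --pt "0 -0.12 0 0 0 0 1" --pt "0 -0.1 0 0 0 0 1" --pt "0 0 0 0 0 0 1"

```text
clock: 12.25
position: [540.0, -328.9, 138.5]
ee_rot: [0.772, -0.635, -0.0, 0.0]
contact_force: [0.3, 0.9, 0.2]
gripper_width: 85.6
grasp_force: 0.0
```

```bash
python3 - <<'E'
from m import *
a,P=cloud("side");toms(a,P)
a,P=cloud("wrist");toms(a,P)
E
```

```text
tom [303. 195.] 140 topmean [532.7 192.7  41.6] sphere [532.9 197.1  28.8] bbox [513.6 176.8  17.3 551.8 207.4  45.5]
tom [351. 315.] 300 topmean [ 536.3 -280.6   48.8] sphere [ 537.8 -277.5   33.1] bbox [ 517.3 -297.9   20.   555.8 -264.7   53.5]
tom [358. 345.] 356 topmean [ 527.6 -360.5   48.1] sphere [ 528.7 -357.4   32.3] bbox [ 508.4 -379.    22.6  546.8 -338.6   52.6]
tom [332. 200.] 1919 topmean [ 530.9 -358.1   46.3] sphere [ 530.5 -357.2   28.1] bbox [ 510.8 -377.9   31.6  551.1 -338.    50.6]
tom [302. 288.] 1739 topmean [ 539.9 -279.2   46.3] sphere [ 539.7 -276.9   29.2] bbox [ 519.4 -298.2   23.7  560.2 -258.6   50.4]
```

servo_tool --pt "-0.032 -0.094 0 0 0 0 1" --pt "0 0 -0.1 0 0 0 1" --pt "0 0 -0.15 0 0 0 1" --pt "0 0 -0.13 0 0 0 1" --pt "0 0 -0.06 0 0 0 1" --pt "0 0 -0.035 0 0 0 1" --pt "0 0 0 0 0 0 1" --pt "0 0 0 0 0 0 0.3" --pt "0 0 0 0 0 0 0.3" --pt "0 0 0 0 0 0 0.3" --pt "0 0 0 0 0 0 0.3" --pt "0 0 0 0 0 0 0.3"

```text
clock: 13.85
position: [531.6, -355.8, -2.3]
ee_rot: [0.773, -0.634, 0.001, -0.0]
contact_force: [-1.0, 1.4, 5.0]
gripper_width: 39.1
grasp_force: 60.3
```

servo_tool --pt "0 0 0.12 0 0 0 0.3" --pt "0 0 0.18 0 0 0 0.3" --pt "0 0.17 0 0 0 0 0.3" --pt "-0.023 0.18 0 0 0 -0.048 0.3" --pt "-0.03 0.18 0 0 0 0 0.3" --pt "-0.03 0.18 0 0 0 0 0.3" --pt "-0.03 0.18 0 0 0 0 0.3" --pt "-0.03 0.18 0 0 0 0 0.3" --pt "-0.03 0.18 0 0 0 0 0.3" --pt "-0.03 0.18 0 0 0 0 0.3" --pt "-0.03 0.18 0 0 0 0 0.3" --pt "0 0.18 0 0 0 0 0.3" --pt "0 0.12 0 0 0 0 0.3" --pt "0 0.05 0 0 0 0 0.3" --pt "0 0 0 0 0 0 0.3" --pt "0 0 0 0 0 0 0.3"

```text
clock: 15.85
position: [460.6, 231.3, 86.0]
ee_rot: [0.741, -0.671, -0.0, 0.001]
contact_force: [0.5, -0.3, 0.3]
gripper_width: 38.8
grasp_force: 60.6
```

servo_tool --pt "0.002 0.004 -0.12 0 0 0 0.3" --pt "0 0 -0.1 0 0 0 0.3" --pt "0 0 -0.055 0 0 0 0.3" --pt "0 0 -0.028 0 0 0 0.3" --pt "0 0 0 0 0 0 0.3" --pt "0 0 0 0 0 0 0.3"

```text
clock: 16.6
position: [462.1, 234.1, -3.8]
ee_rot: [0.742, -0.671, 0.0, -0.001]
contact_force: [0.2, -0.0, -1.1]
gripper_width: 39.0
grasp_force: 60.6
```

servo_tool --pt "0 0 0 0 0 0 0.65" --pt "0 0 0 0 0 0 0.65" --pt "0 0 0.06 0 0 0 0.65" --pt "0 0 0.12 0 0 0 0.75" --pt "0 0 0.15 0 0 0 1" --pt "0 -0.1 0.15 0 0 0 1" --pt "0.03 -0.18 0 0 0 0.048 1" --pt "0.03 -0.18 0 0 0 0 1" --pt "0.03 -0.18 0 0 0 0 1" --pt "0.03 -0.18 0 0 0 0 1" --pt "0.03 -0.18 0 0 0 0 1" --pt "0.03 -0.18 0 0 0 0 1" --pt "0.03 -0.18 0 0 0 0 1" --pt "0.03 -0.18 0 0 0 0 1" --pt "0.02 -0.12 0 0 0 0 1" --pt "0 -0.03 0 0 0 0 1" --pt "0 0 0 0 0 0 1"

```text
clock: 18.73
position: [539.1, -273.1, 139.2]
ee_rot: [0.773, -0.635, -0.0, -0.0]
contact_force: [0.1, 0.6, -0.0]
gripper_width: 85.4
grasp_force: 0.0
```

```bash
python3 - <<'E'
from m import *
a,P=cloud("side");toms(a,P)
a,P=cloud("wrist");toms(a,P)
E
```

```text
tom [275. 194.] 135 topmean [457.  223.4  42.4] sphere [458.7 229.   28.5] bbox [439.7 208.7  16.4 478.3 238.1  46.8]
tom [303. 195.] 141 topmean [531.9 194.5  42.5] sphere [532.7 198.2  28.1] bbox [513.5 177.1  16.3 551.3 208.8  47.4]
tom [351. 315.] 299 topmean [ 536.6 -281.1   48.7] sphere [ 537.7 -277.6   33.1] bbox [ 517.7 -298.3   20.1  555.6 -266.4   53. ]
tom [313. 227.] 1849 topmean [ 539.9 -278.2   46.1] sphere [ 539.7 -276.9   28.5] bbox [ 519.4 -297.7   29.   560.1 -257.7   50.2]
```

servo_tool --pt "0.003 -0.012 -0.1 0 0 0 1" --pt "0 0 -0.15 0 0 0 1" --pt "0 0 -0.13 0 0 0 1" --pt "0 0 -0.065 0 0 0 1" --pt "0 0 -0.033 0 0 0 1" --pt "0 0 0 0 0 0 1" --pt "0 0 0 0 0 0 0.3" --pt "0 0 0 0 0 0 0.3" --pt "0 0 0 0 0 0 0.3" --pt "0 0 0 0 0 0 0.3" --pt "0 0 0 0 0 0 0.3"

```text
clock: 20.2
position: [541.2, -277.0, -2.7]
ee_rot: [0.773, -0.634, 0.001, -0.0]
contact_force: [-0.3, 0.7, 5.3]
gripper_width: 38.9
grasp_force: 60.3
```

servo_tool --pt "0 0 0.12 0 0 0 0.3" --pt "0 0.02 0.18 0 0 0 0.3" --pt "-0.029 0.17 0 0 0 -0.048 0.3" --pt "-0.03 0.18 0 0 0 0 0.3" --pt "-0.03 0.18 0 0 0 0 0.3" --pt "-0.03 0.18 0 0 0 0 0.3" --pt "-0.03 0.18 0 0 0 0 0.3" --pt "-0.03 0.18 0 0 0 0 0.3" --pt "-0.03 0.18 0 0 0 0 0.3" --pt "-0.03 0.12 0 0 0 0 0.3" --pt "0 0.04 0 0 0 0 0.3" --pt "0 0 0 0 0 0 0.3" --pt "0 0 0 0 0 0 0.3"

```text
clock: 21.82
position: [468.7, 151.2, 85.8]
ee_rot: [0.741, -0.671, -0.0, 0.0]
contact_force: [0.2, 0.4, -0.7]
gripper_width: 39.1
grasp_force: 60.6
```

servo_tool --pt "0.002 0.003 -0.12 0 0 0 0.3" --pt "0 0 -0.1 0 0 0 0.3" --pt "0 0 -0.055 0 0 0 0.3" --pt "0 0 -0.027 0 0 0 0.3" --pt "0 0 0 0 0 0 0.3" --pt "0 0 0 0 0 0 0.3"

```text
clock: 22.58
position: [470.0, 153.3, -3.9]
ee_rot: [0.742, -0.671, 0.0, -0.001]
contact_force: [0.8, 0.4, -0.3]
gripper_width: 39.1
grasp_force: 60.6
```

servo_tool --pt "0 0 0 0 0 0 0.65" --pt "0 0 0 0 0 0 0.65" --pt "0 0 0.06 0 0 0 0.65" --pt "0 0 0.12 0 0 0 0.75" --pt "0 0 0.19 0 0 0 1" --pt "-0.08 0.02 0.19 0 0 0.088 1" --pt "-0.09 0.02 0.15 0 0 0.088 1" --pt "-0.08 0.03 0 0 0 0.088 1" --pt "0 0 0 0 0 0.088 1" --pt "0 0 0 0 0 0.088 1" --pt "0 0 0 0 0 0.088 1" --pt "0 0 0 0 0 0.088 1" --pt "0 0 0 0 0 0.088 1" --pt "0 0 0 0 0 0.081 1" --pt "0 0 0 0 0 0 1" --pt "0 0 0 0 0 0 1"

```text
clock: 24.58
position: [394.2, 174.2, 208.5]
ee_rot: [0.999, 0.049, 0.0, -0.0]
contact_force: [1.0, 0.5, -0.3]
gripper_width: 85.4
grasp_force: 0.0
```

```bash
python3 - <<'E'
from pan import *
b,Q=cloud("side");toms(b,Q)
a,P=cloud("wrist");toms(a,P);save(a,"w4.png");np.savez("w4.npz",a=a,P=P)
try:
    cx,cy=pan(a,P);handle(a,P,cx,cy)
except Exception as e:print(e);handle(a,P,489,195)
E
```

```text
tom [275. 194.] 132 topmean [457.9 222.6  41.3] sphere [458.8 228.6  28.8] bbox [439.9 209.2  16.4 477.5 233.8  45.3]
tom [303. 195.] 135 topmean [530.8 193.3  41.8] sphere [533.2 197.5  28.3] bbox [513.8 178.5  17.3 551.  207.6  46.1]
tom [282. 208.] 147 topmean [465.5 145.1  42.1] sphere [466.3 149.5  28.8] bbox [446.8 130.4  16.5 483.7 156.8  46.1]
tom [300.  63.] 1598 topmean [535.8 201.2  40.6] sphere [536.6 201.3  23. ] bbox [515.8 180.4  19.7 555.1 220.8  45.2]
tom [261. 142.] 1332 topmean [461.8 232.1  40.3] sphere [461.7 232.8  22.8] bbox [441.4 212.   21.8 481.8 251.7  44.6]
tom [342. 142.] 1320 topmean [469.7 153.8  40.3] sphere [469.4 153.4  22.5] bbox [449.1 133.8  23.4 489.6 173.9  44.9]
pan 489.0210844548206 195.08946447636873 84.69814072084239 z 16.466642956103897
bar 1737 [323.7 178.7  59.2] z [53.07126015 60.10503318 62.28426049] rect ((381.5009460449219, 184.62362670898438), (143.8035125732422, 98.33618927001953), 5.797110557556152) tube 1950 [372.01034007 182.02627442  46.74275679] [-0.96749217 -0.07964648  0.24003197] [1322.52039246  634.1631427    93.66518691]
lever 369 mean [378.5118012  159.32888451  42.65870444] far [354.00194994 148.44389017  48.24106756]
```

View pics/w4.png

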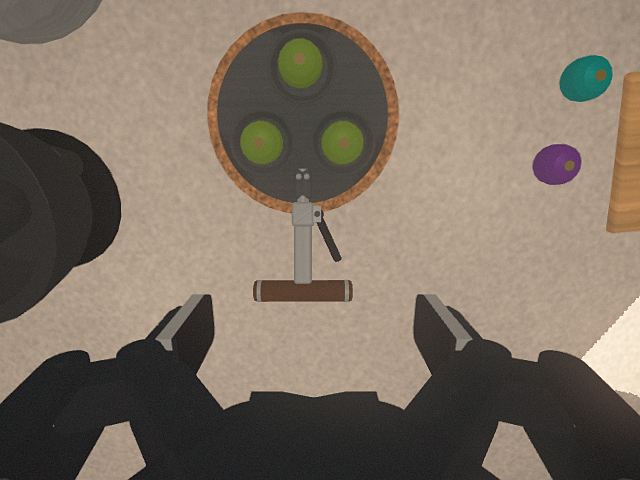

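All three tomatillos sit in their wells at (300,63), (261,142) and (342,142). The tube lies along column 303, the bar is at (303,291), and the lever tip is at (338,260), about 35 mm off the axis. Next I'll work out the handle grasp pose.

```bash
cat > hd.py <<'E'
from m import *
th=np.deg2rad(5.65);c=np.array([489,195.1,0.]);d=np.array([-np.cos(th),-np.sin(th),0]);z=np.array([0,0,1.])
t=np.deg2rad(15);X=np.cos(t)*d+np.sin(t)*z;Z=-np.sin(t)*d+np.cos(t)*z;Y=np.cross(Z,X)
edge=c+d*83.4+z*29.0
Rt=R.from_matrix(np.c_[-X,Y,-Z])
def tgt(s,y,h): return edge+s*X+y*Y-h*Z
def go(s,y,h):
    st=arm.read_state();p=np.array(st["position"]);q=R.from_quat(st["ee_rot"])
    print("s,y,h",s,y,h,"target",np.round(tgt(s,y,h),1),"dpos/300",np.round((tgt(s,y,h)-p)/300,4),"drot/2",np.round((Rt*q.inv()).as_rotvec()/2,4))
def where():
    st=arm.read_state();v=np.array(st["position"])-edge
    print("now s,y,h",np.round([v@X,v@Y,-v@Z],1),"rot err deg",np.round(np.rad2deg((Rt*R.from_quat(st["ee_rot"]).inv()).as_rotvec()),2),"F in XYZ",np.round([np.array(st["contact_force"])@k for k in(X,Y,Z)],1))
E
python3 - <<'E'
from hd import *
print("X",np.round(X,4),"Y",np.round(Y,4),"Z",np.round(Z,4))
where()
go(61,5,-80);go(61,5,45);go(123,5,45)
print(arm.read_state()["joints"])
P=np.load("w4.npz")["P"];a=np.load("w4.npz")["a"]
for u,v in((303,240),(303,260),(303,275),(303,291),(260,291),(346,291),(338,260),(336,262)):
    w=P[v,u]-edge;print((u,v),a[v,u],np.round([w@X,w@Y,w@Z],1))
E
```

```text
X [-0.9612 -0.0951  0.2588] Y [ 0.0985 -0.9951  0.    ] Z [0.2576 0.0255 0.9659]
now s,y,h [  58.9   11.5 -170. ] rot err deg [-1.480e+00  1.493e+01 -1.000e-02] F in XYZ [0.1 0.1 0. ]
s,y,h 61 5 -80 target [368.5 178.2 122.1] dpos/300 [-0.086   0.0132 -0.2879] drot/2 [-1.300e-02  1.303e-01 -1.000e-04]
s,y,h 61 5 45 target [336.3 175.    1.3] dpos/300 [-0.1933  0.0026 -0.6903] drot/2 [-1.300e-02  1.303e-01 -1.000e-04]
s,y,h 123 5 45 target [276.7 169.1  17.4] dpos/300 [-0.392  -0.0171 -0.6368] drot/2 [-1.300e-02  1.303e-01 -1.000e-04]
[ 7.95836498e-01  4.90162158e-02 -4.38806760e-01 -1.28258149e-05
 -1.08284936e+00  8.73815997e-01]
(303, 240) [140 135 125] [37.4  1.   8. ]
(303, 260) [143 137 126] [57.4  1.   8.1]
(303, 275) [148 140 129] [72.4  1.   7.6]
(303, 291) [98 68 55] [88.4  1.   7.9]
(260, 291) [121  98  84] [ 88.  -41.6  10.8]
(346, 291) [153 147 134] [88.1 43.8  9.5]
(338, 260) [51 45 39] [57.6 36.2  4. ]
(336, 262) [181 163 143] [ 63.3  37.7 -48.5]
```

servo_tool --pt "-0.03 0.005 -0.08 -0.0065 0.065 0 1" --pt "-0.03 0.005 -0.1 -0.0065 0.065 0 1" --pt "-0.026 0.003 -0.108 0 0 0 1" --pt "0 0 0 0 0 0 1" --pt "0 0 0 0 0 0 1"

```text
clock: 25.3
position: [369.4, 178.5, 123.1]
ee_rot: [0.99, 0.05, -0.129, 0.006]
contact_force: [-0.2, 0.6, 0.0]
gripper_width: 85.5
grasp_force: 0.0
```

```bash
python3 - <<'E'
from hd import *
where();go(61,6,45);go(61,6,15)
E
```

```text
now s,y,h [ 60.4   4.8 -81.2] rot err deg [-0.04  0.15 -0.12] F in XYZ [ 0.1 -0.6  0. ]
s,y,h 61 6 45 target [336.4 174.    1.3] dpos/300 [-0.1099 -0.015  -0.4058] drot/2 [-0.0004  0.0013 -0.001 ]
s,y,h 61 6 15 target [344.1 174.7  30.3] dpos/300 [-0.0842 -0.0124 -0.3092] drot/2 [-0.0004  0.0013 -0.001 ]
```

servo_tool --pt "-0.025 -0.006 -0.09 0 0 0 1" --pt "-0.025 -0.003 -0.09 0 0 0 1" --pt "-0.02 -0.002 -0.075 0 0 0 1" --pt "-0.02 -0.002 -0.075 0 0 0 1" --pt "-0.012 -0.001 -0.045 0 0 0 1" --pt "-0.008 -0.001 -0.03 0 0 0 1" --pt "0 0 0 0 0 0 1" --pt "0 0 0 0 0 0 1"

```text
clock: 26.3
position: [336.2, 174.0, 1.0]
ee_rot: [0.99, 0.05, -0.129, 0.006]
contact_force: [0.1, 0.4, 0.0]
gripper_width: 85.6
grasp_force: 0.0
```

```bash
python3 - <<'E'
from hd import *
where()
st=arm.read_state();a,P=cloud("wrist");save(a,"w5.png")
print(np.round(st["joints"],2))
E
```

```text
now s,y,h [61.1  5.9 45.4] rot err deg [-0.06  0.1  -0.11] F in XYZ [-0.1 -0.3  0.1]
[ 0.76  0.41 -0.58 -0.22 -0.81  1.08]
```

View pics/w5.png

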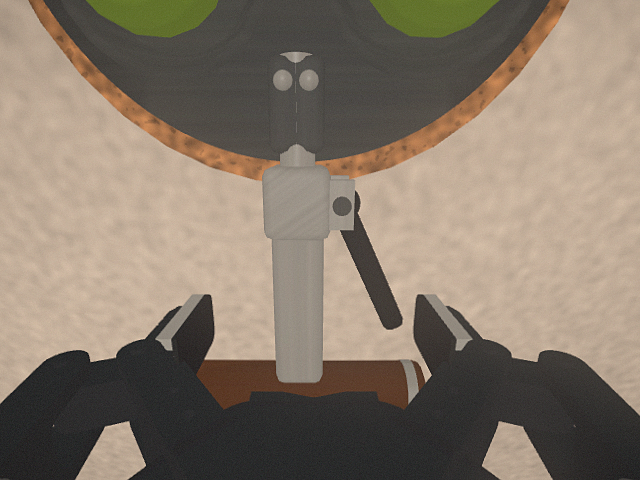

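The wrist view shows the fingers straddling the tube just behind the bar, at (195,320) and (430,320). The lever tip at (395,325) is inside the right finger and untouched. Now I'll draw the handle part of the way.

servo_tool --pt "-0.02 -0.002 0.0054 0 0 0 1" --pt "-0.032 -0.0032 0.0086 0 0 0 1" --pt "-0.032 -0.0032 0.0086 0 0 0 1" --pt "-0.032 -0.0032 0.0086 0 0 0 1" --pt "-0.026 -0.0026 0.007 0 0 0 1" --pt "-0.016 -0.0016 0.0043 0 0 0 1" --pt "0 0 0 0 0 0 1" --pt "0 0 0 0 0 0 1"

```text
clock: 27.35
position: [288.0, 168.7, 13.1]
ee_rot: [0.99, 0.05, -0.13, 0.007]
contact_force: [0.8, -1.3, -0.4]
gripper_width: 85.0
grasp_force: 0.4
```

```bash
cat >> hd.py <<'E'
def ext():
    a,P=cloud("wrist");W=(P-edge);s=W@X;y=W@Y;zz=W@Z
    g=cv2.cvtColor(a,cv2.COLOR_RGB2HSV)
    m=(abs(y-1)<9)&(zz>3)&(zz<16)&(s<115)&(s>-20)
    for nm,lo,hi in(("collar",9.5,15),("tube",6,9.3)):
        k=m&(zz>lo)&(zz<hi);q=s[k]
        if len(q)>20:print(nm,len(q),"s pct",np.round(np.percentile(q,[0.5,2,50,98,99.5]),1))
    k=(abs(y-1)<3)&(zz>2)&(zz<16);h=[]
    for b in range(-20,110,4):
        kk=k&(s>=b)&(s<b+4);h.append((b,round(float(np.median(zz[kk])),1),int(np.median(g[...,2][kk]))) if kk.sum()>3 else (b,))
    print(h)
    L=(g[...,2]<75)&(g[...,1]<90)&(zz>-8)&(zz<12)&(y>12)&(y<45)&(s>-5)&(s<125)
    if L.sum()>20:
        q=np.c_[s[L],y[L]];q=q[np.isfinite(q).all(1)]
        print("lever px",len(q),"s",np.round(np.percentile(q[:,0],[1,99]),1),"fit angle",np.arctan(np.polyfit(q[:,0],q[:,1],1)[0]))
    return a
E
python3 - <<'E'
from hd import *
where();ext()
E
```

```text
now s,y,h [111.    6.5  46.2] rot err deg [ 0.02  0.   -0.1 ] F in XYZ [-0.8  1.4 -0.2]
collar 4063 s pct [43.7 44.3 54.5 65.8 66.4]
tube 6293 s pct [ 17.6  43.7  88.1 113.9 114.8]
[(-20,), (-16,), (-12,), (-8,), (-4,), (0, 4.4, 129), (4, 4.7, 131), (8, 4.5, 132), (12, 4.6, 134), (16, 4.5, 136), (20, 4.6, 136), (24, 4.5, 138), (28, 4.6, 137), (32, 4.5, 138), (36, 4.5, 138), (40, 4.8, 137), (44, 10.7, 142), (48, 10.9, 141), (52, 10.9, 140), (56, 10.9, 137), (60, 10.8, 136), (64, 9.9, 131), (68, 7.9, 133), (72, 7.8, 133), (76, 7.8, 133), (80, 8.0, 132), (84, 7.9, 133), (88, 7.8, 133), (92, 7.9, 133), (96, 7.8, 134), (100, 7.9, 133), (104, 7.9, 132), (108, 7.9, 132)]
lever px 2604 s [ 53.4 101.1] fit angle 0.3856833374975331
```

servo_tool --pt "-0.016 -0.0016 0.0043 0 0 0 1" --pt "-0.014 -0.0014 0.0037 0 0 0 1" --pt "-0.0075 -0.0008 0.002 0 0 0 1" --pt "0 0 0 0 0 0 1" --pt "0 0 0 0 0 0 1"

```text
clock: 28.02
position: [276.8, 167.7, 16.2]
ee_rot: [0.99, 0.05, -0.13, 0.007]
contact_force: [0.4, 0.4, -0.9]
gripper_width: 85.5
grasp_force: 0.4
```

```bash
python3 - <<'E'
from hd import *
where();a=ext();save(a,"w6.png")
E
```

```text
now s,y,h [122.8   6.4  46.1] rot err deg [-0.    0.02 -0.1 ] F in XYZ [-0.7 -0.3 -0.7]
collar 4059 s pct [55.7 56.  66.3 77.5 78.2]
tube 5024 s pct [ 22.8  53.   94.7 114.1 114.7]
[(-20,), (-16,), (-12,), (-8,), (-4,), (0,), (4,), (8,), (12, 4.4, 131), (16, 4.5, 133), (20, 4.5, 135), (24, 4.5, 135), (28, 4.6, 136), (32, 4.6, 137), (36, 4.6, 138), (40, 4.6, 138), (44, 4.6, 139), (48, 4.7, 137), (52, 5.3, 65), (56, 10.7, 142), (60, 10.9, 141), (64, 10.9, 140), (68, 10.9, 137), (72, 10.9, 135), (76, 9.7, 131), (80, 7.9, 133), (84, 7.9, 133), (88, 7.8, 133), (92, 7.8, 133), (96, 7.8, 134), (100, 7.8, 133), (104, 7.9, 133), (108, 7.9, 133)]
lever px 2599 s [ 65.5 112.8] fit angle 0.3856049629799543
```

View pics/w6.png

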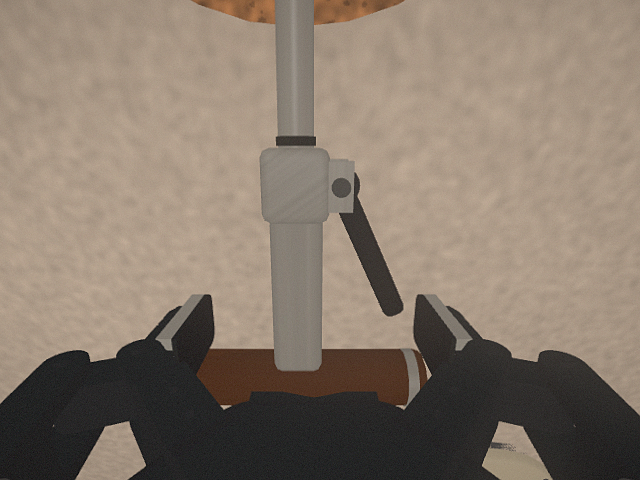

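The ring at (296,141) is just clear of the collar edge at row 148, and the lever is still ajar. The depth data puts the draw at about 55 mm. Now I'll fold the lever by closing the fingers.

servo_tool --pt "0 0 0 0 0 0 0.85" --pt "0 0 0 0 0 0 0.75" --pt "0 0 0 0 0 0 0.65" --pt "0 0 0 0 0 0 0.55" --pt "0 0 0 0 0 0 0.45" --pt "0 0 0 0 0 0 0.35" --pt "0 0 0 0 0 0 0.25" --pt "0 0 0 0 0 0 0.1" --pt "0 0 0 0 0 0 0" --pt "0 0 0 0 0 0 0" --pt "0 0 0 0 0 0 0" --pt "0 0 0 0 0 0 0"

```text
clock: 29.58
position: [279.2, 170.9, 15.8]
ee_rot: [0.991, 0.049, -0.127, 0.004]
contact_force: [2.5, 5.0, -7.4]
gripper_width: 23.8
grasp_force: 59.7
```

```bash
python3 - <<'E'
from hd import *
where();a=ext();save(a,"w7.png");b,Q=cloud("side");toms(b,Q)
E
```

```text
now s,y,h [120.    3.5  45.8] rot err deg [-0.32  0.34  0.06] F in XYZ [-4.8 -4.7 -6.4]
collar 4020 s pct [53.  53.3 63.8 75.  75.5]
tube 5302 s pct [ 26.3  52.4  93.2 114.1 114.8]
[(-20,), (-16,), (-12,), (-8,), (-4,), (0,), (4,), (8, 4.6, 132), (12, 4.6, 133), (16, 4.5, 135), (20, 4.5, 136), (24, 4.5, 138), (28, 4.7, 139), (32, 4.6, 139), (36, 4.7, 140), (40, 4.6, 140), (44, 4.5, 140), (48, 4.7, 138), (52, 10.3, 140), (56, 10.9, 144), (60, 10.9, 142), (64, 10.9, 140), (68, 10.9, 137), (72, 10.6, 135), (76, 7.9, 133), (80, 7.8, 134), (84, 7.9, 134), (88, 7.8, 134), (92, 7.9, 133), (96, 7.8, 133), (100, 7.9, 133), (104, 7.9, 133), (108, 7.9, 132)]
lever px 2158 s [ 63.1 123.9] fit angle 0.056298445530744444
tom [275. 194.] 133 topmean [458.9 223.8  42.6] sphere [459.2 228.6  28.6] bbox [439.5 208.4  16.2 477.9 237.6  47.5]
tom [303. 195.] 130 topmean [532.2 194.4  41.6] sphere [533.1 198.1  27.9] bbox [513.8 178.   16.4 550.8 211.   46.3]
tom [282. 208.] 146 topmean [465.7 146.3  42.7] sphere [466.1 150.9  27.9] bbox [446.2 130.2  17.6 484.5 158.2  47.2]
```

View pics/w7.png

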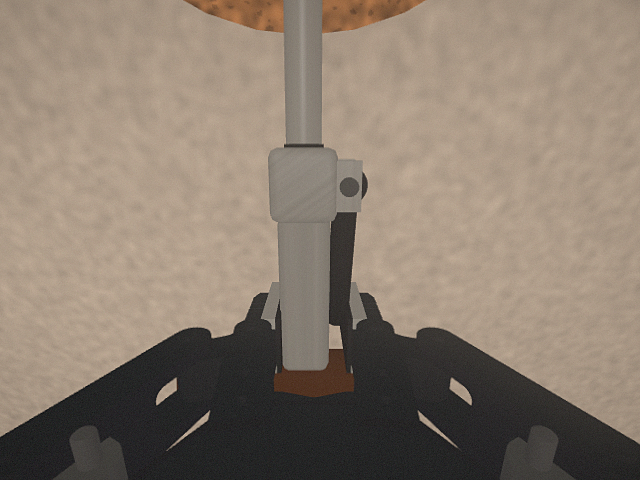

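The ring now shows as a thin line at (303,146), the lever lies along the tube, and both fingers grip. I'll check the lever angle and look for drift after a short wait.

servo_tool --pt "0 0 0 0 0 0 0" --pt "0 0 0 0 0 0 0" --pt "0 0 0 0 0 0 0" --pt "0 0 0 0 0 0 0"

```text
clock: 30.18
position: [279.2, 170.9, 15.8]
ee_rot: [0.991, 0.049, -0.127, 0.004]
contact_force: [2.0, 5.3, -7.6]
gripper_width: 23.4
grasp_force: 59.7
```

```bash
python3 - <<'E'
from hd import *
where();ext()
a,P=cloud("wrist");W=P-edge;s,y,zz=W@X,W@Y,W@Z;g=a.max(2)
for b in range(68,116,4):
    k=(s>=b)&(s<b+4)&(zz>4)&(zz<9.5)&(y>8)&(y<26)&(g<85)
    t=(s>=b)&(s<b+4)&(zz>5)&(zz<9.5)&(y>-12)&(y<12)&(g>105)
    if k.sum()>5 and t.sum()>5:print(b,int(k.sum()),"lever y",np.round(np.percentile(y[k],[2,50,98]),1),"tube y",np.round(np.percentile(y[t],[2,98]),1))
E
```

```text
now s,y,h [120.    3.5  45.8] rot err deg [-0.32  0.34  0.06] F in XYZ [-4.4 -5.1 -6.7]
collar 4022 s pct [53.  53.3 63.9 75.1 75.6]
tube 5278 s pct [ 26.6  52.4  93.4 114.1 114.7]
[(-20,), (-16,), (-12,), (-8,), (-4,), (0,), (4,), (8, 4.4, 132), (12, 4.6, 133), (16, 4.7, 135), (20, 4.5, 137), (24, 4.6, 137), (28, 4.7, 139), (32, 4.5, 139), (36, 4.5, 140), (40, 4.6, 140), (44, 4.7, 140), (48, 4.6, 139), (52, 10.2, 139), (56, 10.8, 144), (60, 10.9, 141), (64, 10.8, 140), (68, 10.9, 137), (72, 10.5, 134), (76, 7.8, 133), (80, 7.9, 134), (84, 7.9, 134), (88, 7.8, 133), (92, 7.8, 133), (96, 7.8, 133), (100, 7.9, 133), (104, 7.7, 132), (108, 7.8, 133)]
lever px 2131 s [ 62.8 124. ] fit angle 0.05364820914318619
72 167 lever y [11.  14.2 17.7] tube y [-10.5  11. ]
76 249 lever y [10.3 13.9 17.6] tube y [-8.1  8.5]
80 238 lever y [10.  13.7 17.2] tube y [-8.1  8.6]
84 237 lever y [10.  13.6 17.1] tube y [-8.1  8.6]
88 233 lever y [ 9.8 13.2 16.8] tube y [-8.2  8.7]
92 224 lever y [ 9.5 12.9 16.8] tube y [-8.   8.7]
96 215 lever y [ 9.5 13.  16.7] tube y [-8.2  8.4]
100 205 lever y [ 9.3 12.7 16.3] tube y [-8.2  8.8]
104 204 lever y [ 9.3 12.6 16.2] tube y [-8.   8.5]
108 223 lever y [ 9.3 13.2 17. ] tube y [-11.3   8.6]
112 147 lever y [ 9.4 12.6 16.3] tube y [-7.6  8.6]
```

```bash
python3 -c "
from bench import arm
print(arm.job_done())"
```

```text
the job is handed in; nothing more can be done
None
```

The job is handed in, result not reported: each well holds one tomatillo, and the T-handle is still gripped about 53 mm out by camera (mark 55, allowed 50–60) with the lever shut flat.

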